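# Clamp the movement in the draw-latch holder

## Robot

A 6-joint arm with a two-finger parallel gripper is mounted at the origin on a cart in front of the work surface, level with it; the furniture and walls round the work are solid. World frame = base frame: x ahead of the robot, y to its left, z up, the work surface at z = 0. Lengths are in m, angles in degrees, forces in N, time in s.
With the tool pointing down it reaches from about 0.325 to 0.775 m from the base axis. Payload 9.3 kg.
Tool frame: the origin (TCP) lies midway between the tips of the shut fingers; the grasp point (between the pads) lies 19 mm behind it; z points along the fingers, y is the line along which they close (so a half turn about z gives the same grasp; the last joint's range is limited). The gripper opens to 85 mm and grips with 20 to 120 N. Pads are 22 mm wide; open, the fingers measure 114 mm over their backs; the gripper's body (76 mm by 85 mm) begins 54 mm behind the grasp point. The pads swing forward as they close: fully open they stand 13 mm farther back than shut.
Start: joints at [-80.764, 14.817, 1.232, 76.415, 0, 81.257], TCP at [0.17, -0.523, 0.231] pointing down, gripper open.
Joint ranges: [-174.27, 174.27], [-52.1, 104.24], [-59.71, 78.15], [-110.17, 111.67], [-87.03, 83.33], [-180, 180]. Speed limits (degrees/s): [127.2, 127.2, 159.86, 180, 180, 180].

## Interface

Orientations are given as a 3x3 rotation matrix whose columns are the frame's x, y, z axes.
In Python, from bench import state, snapshot, calibration, sign_off, find_in gives the robot as it stands.
- The arm moves only by the shell command python3 -m crank 'ROWS' [FORCE]. ROWS is JSON, one flat list of numbers, 7 for each row, row after row: the turn, a rotation vector about the tool's x, y, z in degrees, then the shift along the tool's x, y, z in cm, then the opening, from 0 (shut) to 1 (fully open). In form: [rx, ry, rz, tx, ty, tz, fingers, rx, ry, rz, tx, ty, tz, fingers, ...]. A call has 1 to 10 rows; each row shifts and turns the commanded pose from where the row before left it, along the tool's axes as they then stand; what a row does not reach is not made up. A row lasts 1/10 s, in which the tool goes at most 50 mm and 8.59 degrees, less where a joint would pass 70% of its speed; a pose out of reach is approached as far as the arm can. A call is refused whole if a number of a shift passes 5 or a number of a turn 8.59, either way. A call with a gripper value outside its range is refused whole. The fingers move at their own pace and stop on an object; FORCE is the grip in N (left out, the last holds). Time passes only in rows, so rows that do not move let the fingers close. It gives the time, the measured TCP pose, the force, the opening and the grip force at its end, in the units of the state.
- state(): the state, without advancing time (a new reading comes with each control period).
- snapshot(name): name is "scene" or "top" or "wrist"; returns the picture (420x560x3 uint8, blue, green, red); there is no depth.
- calibration(name): a dict with "fx", "fy", "cx", "cy" (pixels), "k1" (the pictures are not rectified: a ray, as slopes to the right and down, at radius r is drawn at 1 + k1 r^2 times it, then the intrinsics apply), "T" (4x4, takes a point from camera to world coordinates). Camera axes: x right, y up, looking along -z (the intrinsics and any distortion apply to the point x, -y, -z); pixel columns grow to the right and rows downward; lengths in m; the calibration is good to about 2 mm. A picture is of the moment at which its call begins: read the wrist's pose just before it. calibration takes no time and is no camera call; for the wrist camera it gives the pose at the moment of the call.
- sign_off(): hands the job in; it is judged then, once.
Trained networks look in the newest picture that a camera, given by its name, has taken for a name from the list of things; names that differ only in an ending like _2 or _b are one class to them, and where a whole thing is asked for, a point or a joint stands for the part that bears it (a point fixed in the world has none). Each returns a list of dicts, best first, with "score" (0 to 1); they miss things now and then, are a little off and sometimes report something else, mostly with a low value. They report only what shows in the picture. A call takes as long as a camera call. They do not tell look-alikes from the thing itself.
- find_in(camera, thing): "pixel" ([column, row] in pixels, amid what is visible of it).
The state is a dict: "time_s": time; "joints": joint angles; "qvel": joint speeds; "effort": joint torques, N m; "tcp_pos": TCP position; "ee_rot": TCP orientation; "force": force on the tool from outside, world axes, zero at the start; "ft_torque": the same for the moment, N m; "grip_width": finger opening in m; "gripper_force": force on a finger pad.
Only numpy, scipy, OpenCV 4.12 (cv2) and the standard library are available. Lean on these libraries where they do the work, as an engineer would, in place of code of your own. Each camera call takes 0.05 s, during which the arm holds its last target. There are 200 camera calls.

## Task

Clamp the watch movement in the metal holder: push the sliding jaw in until it nips the movement against the stop pad with a few newtons, hook the latch's loop behind the keeper, then push the lever over until it is fully home and stays, the loop pulling on the keeper. Go gently by feel: a light push moves everything, and neither jaw nor lever may feel 25 N. Leave the things lying round it where they are.

Things in the scene. Friction and masses are not known exactly. Their poses are not given: they have to be found in the camera images.
- clamp: Fixed metal holder: bed plate 180 x 68 x 8 mm, a draw latch at one end, the movement's seat at the other. Origin on the bench right below the lever's pivot; x along the plate from latch to movement (plate x = -34 to 146 mm), y across, z up. All x, z in mm below are in this frame.
- fixed_jaw (a point): Middle of the fixed jaw's +x face, at x = 79, 14 above the bench. Block 8 thick, 32 wide, 26 high, on the plate; the sliding carriage runs round it. From this point a brass stop pad on a screw, 12 mm across, stands out to +x. Its screw is set differently each time, so the pad's face is 4 to 8 mm out and is not measured.
- movement_mid (a point): Centre of the watch movement: a loose disc, 36 mm diameter, 9 thick, flat on the bed plate between stop pad and sliding jaw, with play at the start.
- carriage (a joint): Travel (m) of the sliding steel carriage along +x: crossbar with keeper near the latch, two rails, far jaw. Starts 0.007 to 0.013 out; nips the movement somewhere between -0.002 and 0.002, depending on the pad. Drags with 2 N, stays where left. While it is out, the loop cannot reach past the keeper.
- jaw_back (a point): Centre of the sliding jaw's outer face (looking to +x), 22 above the bench, x = 131 + travel: push here towards -x. The jaw is 10 thick, 52 wide, 10 to 34 above the bench; its inner face presses the movement towards the stop pad.
- keeper_seat (a point): Where the centre of the loop's bar sits when hooked (x = 45 + travel, 32 above the bench). The keeper is a dark steel hook 14 wide; its upright face is 2 mm to -x of this point. The floor (crossbar top) is 4 mm below this point.
- keeper_lip (a point): Outer end of the keeper's lip, which overhangs the seat: 2.5 mm to +x of the seat, from 3.5 to 8 mm above it. The bar must come down on the +x side of the lip (bar centre over 4.5 mm to +x of the seat), and is then drawn back under it when the lever is pushed over.
- lever_pivot (a point): Lever's hinge axis (along y), 32 above the bench, x = 0.
- lever (a joint): Lever angle (rad): 0 home, handle to -x, 6 degrees above level; grows as the handle rises and goes over to +x; 1.867 open stop. Starts 1.4 to 1.8; stays where left (0.04 Nm friction) unless the loop pulls. Hooked, it takes up to about 10 N at the handle, passes dead centre at 0.21, then snaps home; let go earlier it springs back.
- lever_end (a point): Axis of the rounded end of the handle, 49 mm from the pivot. The handle is a steel strip 14 wide (along y) and 5 thick.
- loop_pin (a point): Axis (along y) of the pin on the lever on which the loop swings, 16 mm from the lever's pivot. At the lever's open stop it is above the pivot, and the bar then reaches 2 to 6 mm past the lip if the jaw is nipped; with the lever less open it may not reach.
- yoke (a joint): Swing (rad) of the loop relative to the lever. The loop's elevation above +x is 0.054 + yoke - lever. It swings almost freely and falls by its weight; at the start it leans back to -x, past upright, at its stop (4.0). Tipped forward past upright it falls to +x.
- loop (a joint): How far (m) the loop is drawn out of its spring barrels: 0 relaxed; 5 N per mm. Hooked and with the lever home it is about 0.0025 to 0.008.
- loop_bar (a point): Centre of the loop's cross bar (4 mm thick, 28 long, along y), 55 mm from its pin. Two wires at y = -12 and 12 join it to the pin; the lever's handle passes between them. A finger tab 12 wide, 20 long, 3 thick continues outward from the bar, away from the pin.
- tin: Bystander: round cream-coloured tin, 59 x 24 mm, origin under its centre.
- brush: Bystander: small wooden brush, 120 mm, lying beside the holder, origin under its centre.
- loupe: Bystander: eye loupe, 35 x 30 mm, origin under its centre.
- tweezers: Bystander: steel tweezers, 125 mm, origin under the centre.
- hammer: Bystander: riveting hammer, 142 mm, origin under the centre.
- die_block: Bystander: small dark steel block 40 x 18 x 8 mm, origin under the centre.
There are look-alikes about, which are no part of the job. Leave any orange look-alike of the part that bears movement_mid alone.

How it is judged (in metres and radians):
On the way, in this order (a step that is already met when the one before it is completed fails the run):
1. the sliding jaw is pressed against the movement (which then bears on the stop pad) with more than 1.5 N, the latch still open, for 0.2 s (contact force between movement and carriage above 1.5 N and value of joint lever above 1 rad and value of joint loop below 0.002 m), for 0.2 s.
2. the loop's bar is down behind the keeper, below its lip, with the lever still up (x of loop_bar in the frame of keeper_seat between -0.003 and 0.013 m and z of loop_bar in the frame of keeper_seat between -0.006 and 0.003 m and value of joint lever above 0.7 rad), for 0.2 s.
At the end, for the whole second after the job is handed in: Lever home within 0.06 rad; loop bar seated on the keeper within 3 mm and drawn out more than 1.5 mm; movement still flat on the plate (within 2 mm), at rest, clamped by the sliding jaw with more than 8 N (value of joint lever below 0.06 rad and value of joint loop above 0.0015 m and x of loop_bar in the frame of keeper_seat between -0.003 and 0.003 m and z of loop_bar in the frame of keeper_seat below 0.003 m and contact force between movement and carriage above 8 N and z of movement_mid in the frame of clamp between 0.0105 and 0.0145 m and linear speed of movement below 0.01 m/s); the robot touches nothing.
It fails at once if the sliding jaw's carriage is pushed with more than 25 N (contact force between the fingers and carriage above 25 N).
It fails at once if the lever is pushed with more than 25 N (contact force between the fingers and lever above 25 N).
It fails at once if a bystander is moved more than 15 mm (distance of any of tin, brush, loupe, tweezers, hammer, die_block from where it was at the start of the episode above 0.015 m).
It also fails if it takes over 70 s, if anything falls off the work surface, if the arm or the gripper's body presses on something with over 40 N, if the wrist force passes 120 N, or if a joint passes its speed limit or range.

## Working session

There is one attempt and no reset: what is moved stays moved. The work goes in short steps, Python scripts to look and compute and a shell command to move; the robot and the scene stay as the last step left them, time stands still between calls to the robot, and variables do not carry over. Pictures are saved under pics/ and viewed, at most 10 in all, crops included, and the job is handed in when it is done.

```bash
ls; mkdir -p pics; cat > h.py <<'E'
import numpy as np, cv2
from bench import state, snapshot, calibration, sign_off, find_in
def ray(cam,px,c=None):
    c=c or calibration(cam); d=np.array([(px[0]-c['cx'])/c['fx'],(px[1]-c['cy'])/c['fy']])
    u=d.copy()
    for _ in range(20): u=d/(1+c['k1']*(u@u))
    T=np.array(c['T']); v=T[:3,:3]@np.array([u[0],-u[1],-1]); return T[:3,3],v
def at_z(cam,px,z,c=None):
    o,v=ray(cam,px,c); return o+v*(z-o[2])/v[2]
def proj(cam,p,c=None):
    c=c or calibration(cam);T=np.array(c['T']); q=T[:3,:3].T@(np.array(p)-T[:3,3]); u=np.array([q[0],-q[1]])/-q[2]
    u=u*(1+c['k1']*(u@u)); return u[0]*c['fx']+c['cx'],u[1]*c['fy']+c['cy']
E
python3 - <<'E'
from h import *
for n in ['top','scene']:
    cv2.imwrite(f'pics/{n}.png',snapshot(n))
    print(n,np.round(calibration(n)['T'],3).tolist())
    for t in ['clamp','fixed_jaw','movement_mid','jaw_back','keeper_seat','lever_pivot','lever_end','loop_bar']:
        print(t,[(np.round(d['pixel'],0).tolist(),round(d['score'],2)) for d in find_in(n,t)[:4]])
s=state();print(s['time_s'],s['tcp_pos'],s['ee_rot'],s['force'])
E
```

```text
pics
top [[0.016, 0.984, -0.175, 0.356], [-0.999, 0.021, 0.027, -0.147], [0.031, 0.174, 0.984, 0.951], [0.0, 0.0, 0.0, 1.0]]
clamp [([332.0, 224.0], 0.89), ([412.0, 218.0], 0.69)]
fixed_jaw [([337.0, 226.0], 0.9), ([325.0, 223.0], 0.38)]
movement_mid [([295.0, 173.0], 0.79), ([302.0, 225.0], 0.77), ([388.0, 218.0], 0.4)]
jaw_back []
keeper_seat [([310.0, 217.0], 0.88)]
lever_pivot [([371.0, 214.0], 0.77), ([335.0, 225.0], 0.6)]
lever_end [([358.0, 218.0], 0.69)]
loop_bar [([386.0, 217.0], 0.62)]
scene [[0.916, 0.211, -0.341, 0.182], [-0.4, 0.531, -0.747, -0.899], [0.024, 0.821, 0.571, 0.637], [0.0, 0.0, 0.0, 1.0]]
clamp [([300.0, 255.0], 0.56)]
fixed_jaw [([300.0, 255.0], 0.66)]
movement_mid [([321.0, 226.0], 0.64), ([282.0, 241.0], 0.57)]
jaw_back [([292.0, 236.0], 0.98)]
keeper_seat [([286.0, 230.0], 0.59), ([340.0, 250.0], 0.23)]
lever_pivot [([311.0, 252.0], 0.77)]
lever_end [([288.0, 230.0], 0.56)]
loop_bar [([281.0, 239.0], 0.22), ([274.0, 273.0], 0.21)]
0.9 [ 0.16978353 -0.52313586  0.23129426] [[ 9.51167641e-01  3.08674776e-01  3.87983888e-05]
 [ 3.08674778e-01 -9.51167640e-01 -3.68172385e-05]
 [ 2.55392191e-05  4.69954499e-05 -9.99999999e-01]] [ 0.82661562  0.02342167 -0.25346565]
```

View pics/top.png

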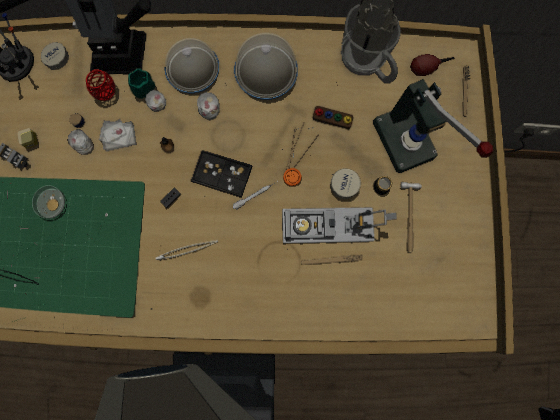

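View pics/scene.png

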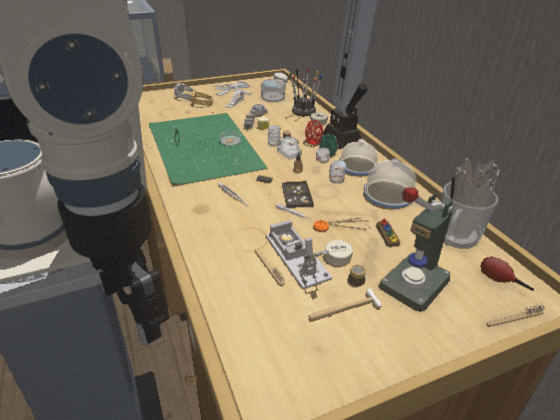

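Top view: the clamp lies at (283–387, 207–244), with the movement at (302,225) and the latch at (380,222). The orange disc at (292,177) is the look-alike. Tin (345,184), loupe (383,185), brush (331,260), hammer (410,215), tweezers (187,250) and die block (170,198) are bystanders. I'll check the clamp in a close crop.

```bash
python3 - <<'E'
from h import *
im=cv2.imread('pics/top.png')[195:275,270:420]
cv2.imwrite('pics/crop.png',cv2.resize(im,None,fx=5.3,fy=5.3,interpolation=cv2.INTER_CUBIC))
for n,p,z in [('mov',(302,225),.0125),('tin',(345,184),.024),('loupe',(383,185),.03),('brushL',(302,263),.01),('brushR',(362,258),.01),('hamhead',(411,186),.02),('hamend',(409,251),.01)]: print(n,at_z('top',p,z).round(3))
E
```

```text
mov [ 0.503 -0.213  0.012]
tin [ 0.584 -0.296  0.024]
loupe [ 0.582 -0.37   0.03 ]
brushL [ 0.429 -0.214  0.01 ]
brushR [ 0.441 -0.331  0.01 ]
hamhead [ 0.584 -0.43   0.02 ]
hamend [ 0.455 -0.425  0.01 ]
```

View pics/crop.png

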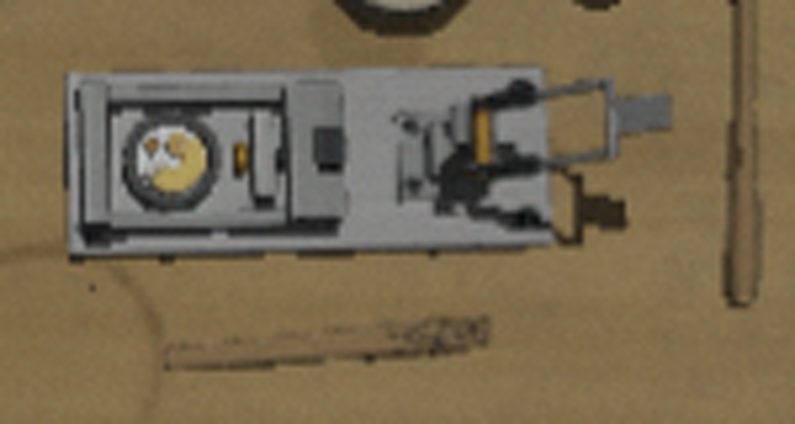

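The crop confirms the choice. The real movement (gold and silver, crop 172,165) sits in the clamp. The keeper block is at crop (328,147), the brass pad at (240,158), and the loop leans back to the right with its tab at (640,112). Next I fit the clamp pose from the plate corners.

```bash
python3 - <<'E'
from h import *
f=lambda u,v:(270+u/5.3,195+v/5.3)
C=[((68,73),(146,-34)),((545,68),(-34,-34)),((552,243),(-34,34)),((70,250),(146,34))]
W=np.array([at_z('top',f(*a),.008)[:2] for a,_ in C]);P=np.array([b for _,b in C])/1000
Pc=P-P.mean(0);Wc=W-W.mean(0);U,S,V=np.linalg.svd(Pc.T@Wc);R=(U@V).T
t=W.mean(0)-R@P.mean(0);print(R.round(4),t.round(4),(W-(P@R.T+t)).round(4).tolist())
ci=lambda u,v,z:((at_z('top',f(u,v),z)[:2]-t)@R*1000).round(1)
print('jaw outer/inner top',ci(80,160,.034),ci(108,160,.034),'keeper',ci(328,147,.04),'tab end',ci(670,112,.1),'mov',ci(172,165,.017))
print('handle',ci(440,185,.08),ci(485,135,.08))
E
```

```text
[[-0.0316 -0.9995]
 [ 0.9995 -0.0316]] [ 0.5065 -0.3216] [[-0.0012, -0.001], [-0.001, 0.0005], [0.0011, 0.0011], [0.0011, -0.0006]]
jaw outer/inner top [142.2   3.7] [132.2   3.9] keeper [53.8  1. ] tab end [-55.1  -0.1] mov [108.    3.3]
handle [21.2 20.9] [4.9 3.8]
```

```bash
python3 -m crank '[0,0,-8.2,0,0,0,0, 0,0,-8.2,0,0,0,0, 0,0,-8.2,0,0,0,0, 0,0,-8.2,0,0,0,0, 0,0,-8.2,0,0,0,0, 0,0,-8.2,0,0,0,0, 0,0,-8.2,0,0,0,0, 0,0,-8.2,0,0,0,0, 0,0,-8.2,0,0,0,0, 0,0,0,0,0,0,0]' 20
cat >> h.py <<'E'
t0=np.array([.5065,-.3216]);Rc=np.array([[-.0316,-.9995],[.9995,-.0316]])
def where(): # tcp in clamp mm
    p=np.array(state()['tcp_pos']); return np.r_[(p[:2]-t0)@Rc,p[2]]*1000
def go(x,y,z): # shift in tool cm to reach clamp mm
    s=state();R=np.array(s['ee_rot']);w=np.r_[Rc@np.array([x,y])/1000+t0,z/1000]
    return (R.T@(w-np.array(s['tcp_pos']))*100).round(2)
E
python3 -c "
from h import *
print(where(),state()['ee_rot']);print(go(40,0,230))"
```

```text
time_s: 1.9
tcp_pos: [0.1698, -0.5231, 0.2313]
ee_rot: [[-0.033, 0.999, 0.0], [0.999, 0.033, 0.0], [0.0, 0.0, -1.0]]
force: [-0.5, 0.5, 0.4]
grip_width: 0.0003
gripper_force: 0.0
[-190.79161577  342.92816008  231.27580503] [[-3.31979960e-02  9.99448794e-01  1.74813757e-05]
 [ 9.99448795e-01  3.31979960e-02  2.38305616e-06]
 [ 1.80139596e-06  1.75508526e-05 -1.00000000e+00]]
[23.02 34.33  0.13]
```

```bash
python3 -m crank '[0,0,0,2.56,3.81,0,0, 0,0,0,2.56,3.81,0,0, 0,0,0,2.56,3.81,0,0, 0,0,0,2.56,3.81,0,0, 0,0,0,2.56,3.81,0,0, 0,0,0,2.56,3.81,0,0, 0,0,0,2.56,3.81,0,0, 0,0,0,2.56,3.81,0,0, 0,0,0,2.54,3.85,0,0, 0,0,0,0,0,0,0]'
python3 - <<'E'
from h import *
print(where())
im=snapshot('wrist');cv2.imwrite('pics/w1.png',im);c=calibration('wrist');print(np.round(c['T'],3).tolist())
for t in ['fixed_jaw','movement_mid','jaw_back','keeper_seat','keeper_lip','lever_pivot','lever_end','loop_pin','loop_bar']:
    print(t,[(np.round(d['pixel'],0).tolist(),round(d['score'],2)) for d in find_in('wrist',t)[:3]])
P=lambda x,y,z:np.round(proj('wrist',np.r_[Rc@np.array([x,y])/1000+t0,z/1000],c)).tolist()
print('pred',[P(146,-34,8),P(-34,-34,8),P(-34,34,8),P(146,34,8)],'jawback',P(142,0,34),'seat',P(56,0,32),'piv',P(0,0,32))
E
```

```text
time_s: 2.9
tcp_pos: [0.5092, -0.2791, 0.2308]
ee_rot: [[-0.031, 1.0, 0.001], [1.0, 0.031, 0.001], [0.001, 0.001, -1.0]]
force: [-0.8, -1.1, 0.2]
grip_width: 0.0002
gripper_force: 0.0
[ 42.37301552  -4.04227082 230.82424147]
[[1.0, -0.03, -0.01, 0.505], [0.032, 0.946, 0.324, -0.197], [0.0, -0.324, 0.946, 0.372], [0.0, 0.0, 0.0, 1.0]]
fixed_jaw [([283.0, 159.0], 0.68)]
movement_mid [([381.0, 86.0], 0.9), ([280.0, 103.0], 0.88)]
jaw_back [([261.0, 130.0], 0.57)]
keeper_seat [([262.0, 130.0], 0.6)]
keeper_lip [([258.0, 129.0], 0.72), ([281.0, 225.0], 0.57)]
lever_pivot [([282.0, 227.0], 0.64), ([300.0, 123.0], 0.64)]
lever_end [([272.0, 258.0], 0.72), ([279.0, 226.0], 0.6)]
loop_pin [([282.0, 226.0], 0.61), ([280.0, 151.0], 0.55)]
loop_bar [([270.0, 257.0], 0.65), ([280.0, 102.0], 0.42)]
pred [[319.0, 62.0], [313.0, 240.0], [251.0, 240.0], [245.0, 62.0]] jawback [282.0, 66.0] seat [282.0, 163.0] piv [282.0, 219.0]
```

View pics/w1.png

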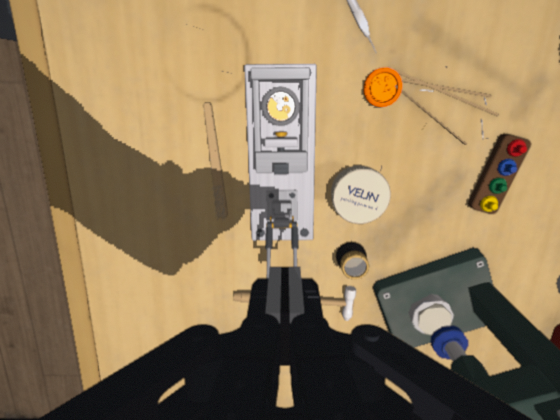

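The wrist view shows the plate spanning (245,66) to (315,240), within 2–4 px of prediction, with the keeper at (281,168), the lever at (281,215), and the loop at (282,245). The pose is good, so I go to the jaw's back.

```bash
python3 -m crank '[0,0,0,3,-0.1,0,0, 0,0,0,3,-0.1,0,0, 0,0,0,3.2,-0.1,0,0, 0,0,0,3.2,-0.1,0,0, 0,0,0,0,0,4,0, 0,0,0,0,0,4,0, 0,0,0,0,0,4,0, 0,0,0,0,0,4,0, 0,0,0,0,0,3.5,0, 0,0,0,0,0,1.8,0]'
python3 -c "
from h import *
print(where(),go(160,0,16),state()['force'])"
```

```text
time_s: 4.4
tcp_pos: [0.4964, -0.1583, 0.0157]
ee_rot: [[-0.03, 1.0, -0.003], [1.0, 0.03, 0.001], [0.002, -0.003, -1.0]]
force: [-0.6, 0.6, 1.0]
grip_width: 0.0001
gripper_force: 0.0
[163.56216315   4.95802131  15.67563125] [-0.36  0.5  -0.03] [-0.55318072  0.57509612  0.97931547]
```

```bash
python3 -m crank '[0,0,0,-0.3,0.5,0,0, 0,0,0,-0.2,0,0,0, 0,0,0,-0.2,0,0,0, 0,0,0,-0.15,0,0,0, 0,0,0,0,0,0,0]'
python3 -m crank '[0,0,0,-0.1,0,0,0, 0,0,0,-0.1,0,0,0, 0,0,0,-0.1,0,0,0]'
python3 -c "
from h import *
print(where())"
```

```text
time_s: 4.9
tcp_pos: [0.5036, -0.1674, 0.0192]
ee_rot: [[-0.031, 1.0, 0.001], [1.0, 0.031, -0.001], [-0.001, 0.001, -1.0]]
force: [0.4, -1.0, -0.8]
grip_width: 0.0001
gripper_force: 0.0
time_s: 5.2
tcp_pos: [0.5034, -0.1697, 0.0185]
ee_rot: [[-0.031, 1.0, 0.0], [1.0, 0.031, 0.0], [0.0, 0.0, -1.0]]
force: [0.2, 1.8, 2.5]
grip_width: -0.0
gripper_force: 1.0
[151.93111554  -1.66089745  18.48861313]
```

```bash
python3 -m crank '[0,0,0,-0.1,0,0,0, 0,0,0,-0.1,0,0,0, 0,0,0,-0.1,0,0,0]'
python3 -c "
from h import *
print(where())"
```

```text
time_s: 5.5
tcp_pos: [0.5034, -0.1729, 0.0183]
ee_rot: [[-0.031, 1.0, 0.0], [1.0, 0.031, 0.0], [0.0, 0.0, -1.0]]
force: [0.5, 2.4, 1.5]
grip_width: 0.0002
gripper_force: 1.0
[148.69571063  -1.62738613  18.31720226]
```

```bash
python3 -m crank '[0,0,0,-0.1,0,0,0, 0,0,0,-0.1,0,0,0, 0,0,0,-0.1,0,0,0]'
python3 -m crank '[0,0,0,-0.1,0,0,0, 0,0,0,-0.05,0,0,0]'
```

```text
time_s: 5.8
tcp_pos: [0.5035, -0.1759, 0.0183]
ee_rot: [[-0.031, 1.0, 0.0], [1.0, 0.031, 0.0], [0.0, 0.0, -1.0]]
force: [1.1, 2.5, 0.7]
grip_width: 0.0001
gripper_force: 1.3
time_s: 6.0
tcp_pos: [0.5036, -0.1775, 0.0183]
ee_rot: [[-0.031, 1.0, 0.0], [1.0, 0.031, 0.0], [0.0, 0.0, -1.0]]
force: [1.3, 2.7, 1.6]
grip_width: 0.0005
gripper_force: 1.2
```

```bash
for i in 1; do python3 -m crank '[0,0,0,-0.05,0,0,0, 0,0,0,-0.05,0,0,0]'; python3 -m crank '[0,0,0,-0.05,0,0,0]' ; done
```

```text
time_s: 6.2
tcp_pos: [0.5036, -0.1785, 0.0183]
ee_rot: [[-0.031, 1.0, 0.0], [1.0, 0.031, -0.0], [-0.0, 0.0, -1.0]]
force: [0.3, 2.8, 0.8]
grip_width: 0.0002
gripper_force: 1.2
time_s: 6.3
tcp_pos: [0.5036, -0.1789, 0.0183]
ee_rot: [[-0.031, 1.0, 0.0], [1.0, 0.031, 0.0], [0.0, 0.0, -1.0]]
force: [1.6, 2.8, 1.0]
grip_width: -0.0002
gripper_force: 1.2
```

```bash
python3 -m crank '[0,0,0,-0.05,0,0,0]'|grep force; python3 -m crank '[0,0,0,-0.05,0,0,0]'|grep force;python3 -m crank '[0,0,0,-0.05,0,0,0]'|grep -E "pos|force"
```

```text
force: [1.9, 2.4, 1.2]
gripper_force: 1.5
force: [2.2, 5.9, 2.7]
gripper_force: 2.9
tcp_pos: [0.5036, -0.1797, 0.0183]
force: [1.5, 8.1, 2.8]
gripper_force: 4.0
```

```bash
python3 -m crank '[0,0,0,-0.05,0,0,0]'|grep force; python3 -m crank '[0,0,0,-0.05,0,0,0]'|grep -E "pos|force"
```

```text
force: [2.0, 10.7, 3.5]
gripper_force: 5.1
tcp_pos: [0.5036, -0.1799, 0.0183]
force: [3.5, 13.0, 5.8]
gripper_force: 6.1
```

```bash
python3 -m crank '[0,0,0,-0.05,0,0,0]'|grep force; python3 -m crank '[0,0,0,-0.05,0,0,0]'|grep -E "pos|force"
```

```text
force: [3.3, 14.9, 5.6]
gripper_force: 7.2
tcp_pos: [0.5036, -0.18, 0.0183]
force: [2.5, 16.3, 6.1]
gripper_force: 8.3
```

Nipped at about 14 N and held. Now I back off, then measure the lever angle.

```bash
python3 -c "
from h import *
print(where())"; python3 -m crank '[0,0,0,0.3,0,0,0, 0,0,0,1,0,0,0, 0,0,0,1,0,0,0, 0,0,0,0,0,-4,0, 0,0,0,0,0,-4,0, 0,0,0,0,0,-4,0, 0,0,0,0,0,-2,0, 0,0,0,0,0,0,0]'
cat >> h.py <<'E'
def model(L,yoke=4.0):
    h=np.pi-np.radians(6)-L; pd=h+np.radians(23); e=.054+yoke-L
    D=lambda a:np.array([np.cos(a),np.sin(a)])
    pv=np.array([0,32]);pin=pv+16*D(pd)
    return dict(end=pv+49*D(h),pin=pin,bar=pin+55*D(e),tab=pin+77*D(e))
def cw(x,y,z): return np.r_[Rc@np.array([x,y])/1000+t0,z/1000]
E
python3 - <<'E'
from h import *
im=snapshot('scene')
for t in ['lever_end','loop_bar','keeper_seat']: print(t,[(np.round(d['pixel'],0).tolist(),round(d['score'],2)) for d in find_in('scene',t)[:3]])
k=8;x0,y0,x1,y1=262,215,345,285
b=cv2.resize(im[y0:y1,x0:x1],None,fx=k,fy=k,interpolation=cv2.INTER_CUBIC)
for L,col in [(1.4,(0,0,255)),(1.6,(0,255,0)),(1.8,(255,0,0))]:
    m=model(L)
    for n in ['end','pin','bar','tab']:
        u=(np.array(proj('scene',cw(m[n][0],0,m[n][1])))-[x0,y0]+.5)*k
        cv2.circle(b,tuple(u.astype(int).tolist()),4,col,-1)
for p in [(-34,34,8),(-34,-34,8),(146,34,8),(44.5,0,40)]:
    u=(np.array(proj('scene',cw(*p)))-[x0,y0]+.5)*k; cv2.circle(b,tuple(u.astype(int).tolist()),5,(0,255,255),1)
cv2.imwrite('pics/s2.png',b);print(where(),b.shape,model(1.6))
E
```

```text
[141.63736675  -1.5485537   18.2505687 ]
time_s: 7.8
tcp_pos: [0.5041, -0.1596, 0.1613]
ee_rot: [[-0.031, 1.0, 0.005], [1.0, 0.031, -0.003], [-0.003, 0.005, -1.0]]
force: [0.7, 0.2, -1.2]
grip_width: -0.0002
gripper_force: 0.0
lever_end [([309.0, 255.0], 0.75)]
loop_bar [([325.0, 252.0], 0.51), ([266.0, 178.0], 0.17)]
keeper_seat [([293.0, 233.0], 0.92)]
[162.72385056  -0.8837423  157.00437808] (560, 664, 3) {'end': array([ 6.54264939, 80.561237  ]), 'pin': array([-4.22917434, 47.43094567]), 'bar': array([-46.73186227,  82.33827325]), 'tab': array([-63.73293744,  96.30120428])}
```

View pics/s2.png

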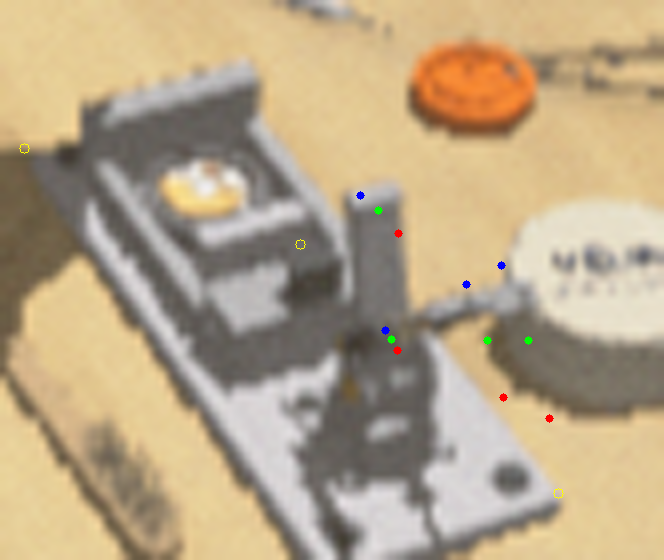

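Handle top is at (375,190) and the tab end at (525,292), between the green and blue model dots, so the lever is at about 1.72 rad. The jaw is nipped on the movement. Next I go behind the handle.

```bash
python3 -m crank '[0,0,0,-3.4,0,0,0, 0,0,0,-3.4,0,0,0, 0,0,0,-3.4,0,0,0, 0,0,0,-3.4,0,0,0, 0,0,0,-3.4,0,0,0, 0,0,0,0,0,0,0, 0,0,0,0,0,0,0, 0,0,0,0,0,0,0]'
python3 -c "
from h import *
print(where(),go(-7,0,73))"
```

```text
time_s: 8.8
tcp_pos: [0.5079, -0.3284, 0.1574]
ee_rot: [[-0.031, 1.0, -0.001], [1.0, 0.031, 0.001], [0.001, -0.001, -1.0]]
force: [0.2, 0.3, 0.4]
grip_width: -0.0003
gripper_force: 0.0
[ -6.80977863  -1.16909802 157.36155738] [-0.03 -0.11  8.44]
```

```bash
python3 -m crank '[0,0,0,0,-0.1,2,0, 0,0,0,0,0,2,0, 0,0,0,0,0,1.5,0, 0,0,0,0,0,1,0, 0,0,0,0,0,0,0]'
python3 -m crank '[0,0,0,0,0,1,0, 0,0,0,0,0,0.6,0, 0,0,0,0,0,0,0]'
python3 -c "
from h import *
print(where())"
```

```text
time_s: 9.3
tcp_pos: [0.5068, -0.328, 0.0921]
ee_rot: [[-0.032, 0.999, -0.002], [0.999, 0.032, 0.002], [0.002, -0.002, -1.0]]
force: [-0.1, 0.8, 0.0]
grip_width: 0.0002
gripper_force: 0.0
time_s: 9.6
tcp_pos: [0.507, -0.3291, 0.0766]
ee_rot: [[-0.031, 1.0, -0.001], [1.0, 0.031, 0.001], [0.001, -0.001, -1.0]]
force: [-0.6, -0.6, 0.6]
grip_width: 0.0
gripper_force: 0.0
[-7.46250484 -0.22907163 76.5630241 ]
```

```bash
python3 -m crank '[0,0,0,0,0,0.4,0, 0,0,0,0.2,0,0,0, 0,0,0,0.2,0,0,0, 0,0,0,0.1,0,0,0]'|grep -E "pos|force"
python3 -m crank '[0,0,0,0.1,0,0,0, 0,0,0,0.1,0,0,0]'|grep -E "pos|force"
python3 -c "
from h import *
print(where())"
```

```text
tcp_pos: [0.5071, -0.3242, 0.0735]
force: [-0.2, 1.2, -0.9]
gripper_force: 0.0
tcp_pos: [0.5071, -0.3224, 0.0734]
force: [0.2, -1.2, -0.0]
gripper_force: 0.5
[-0.7788736  -0.52655164 73.43214848]
```

```bash
python3 -m crank '[0,0,0,0.1,0,0,0, 0,0,0,0.1,0,0,0]'|grep -E "pos|force"
python3 -m crank '[0,0,0,0.1,0,0,0]'|grep -E "pos|force"
```

```text
tcp_pos: [0.507, -0.3205, 0.0733]
force: [0.4, -1.5, 0.0]
gripper_force: 0.6
tcp_pos: [0.5069, -0.3194, 0.0733]
force: [0.4, -0.6, -1.3]
gripper_force: 0.6
```

```bash
python3 -m crank '[0,0,0,0.1,0,0,0]'|grep -E "pos|force"
```

```text
tcp_pos: [0.5069, -0.3184, 0.0732]
force: [0.4, -1.2, -0.9]
gripper_force: 0.6
```

```bash
python3 -m crank '[0,0,0,0.1,0,0,0]'|grep -E "pos|force";python3 -m crank '[0,0,0,0.1,0,0,0]'|grep -E "pos|force"
```

```text
tcp_pos: [0.5068, -0.3174, 0.0733]
force: [-0.0, -1.5, -0.7]
gripper_force: 0.7
tcp_pos: [0.5068, -0.3163, 0.0733]
force: [0.5, -3.1, -1.7]
gripper_force: 1.5
```

```bash
python3 -m crank '[0,0,0,0.05,0,0,0]'|grep -E "pos|force";python3 -m crank '[0,0,0,0.05,0,0,0]'|grep -E "pos|force"
```

```text
tcp_pos: [0.5068, -0.3162, 0.0733]
force: [0.0, -5.7, -3.1]
gripper_force: 2.3
tcp_pos: [0.5068, -0.3161, 0.0733]
force: [-0.3, -7.3, -3.4]
gripper_force: 3.4
```

The lever is at its stop. I back off, rise over the tab, and come down behind the loop.

```bash
python3 -m crank '[0,0,0,-0.6,0,0,0, 0,0,0,0,0,-2.5,0, 0,0,0,0,0,-3,0, 0,0,0,0,0,-2.5,0, 0,0,0,-2.7,0,0,0, 0,0,0,-2.7,0,0,0, 0,0,0,-2.6,0,0,0, 0,0,0,0,0,0,0, 0,0,0,0,0,0,0]'
python3 -c "
from h import *
print(where(),go(-80,0,95))"
```

```text
time_s: 11.9
tcp_pos: [0.5092, -0.4014, 0.1528]
ee_rot: [[-0.03, 1.0, -0.0], [1.0, 0.03, 0.001], [0.001, -0.0, -1.0]]
force: [0.4, -0.3, 0.3]
grip_width: -0.0001
gripper_force: 0.0
[-7.98187848e+01 -1.40350458e-01  1.52836128e+02] [-0.03 -0.01  5.78]
```

```bash
python3 -m crank '[0,0,0,0,0,2,0, 0,0,0,0,0,2,0, 0,0,0,0,0,1.8,0, 0,0,0,1,0,0,0, 0,0,0,1,0,0,0, 0,0,0,1,0,0,0, 0,0,0,1,0,0,0]'
python3 -m crank '[0,0,0,0.5,0,0,0, 0,0,0,0.5,0,0,0, 0,0,0,0.5,0,0,0, 0,0,0,0.5,0,0,0, 0,0,0,0.5,0,0,0]'
python3 -c "
from h import *
print(where())"
```

```text
time_s: 12.6
tcp_pos: [0.5086, -0.3603, 0.0966]
ee_rot: [[-0.032, 0.999, 0.001], [0.999, 0.032, -0.001], [-0.001, 0.001, -1.0]]
force: [0.2, -0.6, 0.8]
grip_width: -0.0001
gripper_force: 0.1
time_s: 13.1
tcp_pos: [0.5074, -0.3361, 0.0952]
ee_rot: [[-0.031, 1.0, -0.0], [1.0, 0.031, 0.0], [0.0, -0.0, -1.0]]
force: [0.3, -0.3, -0.4]
grip_width: -0.0
gripper_force: 0.0
[-14.53788926  -0.41356461  95.20933184]
```

```bash
python3 -m crank '[0,0,0,0.4,0,0,0, 0,0,0,0.4,0,0,0, 0,0,0,0.4,0,0,0, 0,0,0,0.3,0,0,0, 0,0,0,0,0,0,0, 0,0,0,-0.5,0,0,0, 0,0,0,0,0,-3,0, 0,0,0,0,0,-4,0, 0,0,0,0,0,0,0]'
python3 - <<'E'
from h import *
print(where())
im=snapshot('scene')
for t in ['lever_end','loop_bar','keeper_seat']: print(t,[(np.round(d['pixel'],0).tolist(),round(d['score'],2)) for d in find_in('scene',t)[:3]])
k=8;x0,y0,x1,y1=262,215,345,285
b=cv2.resize(im[y0:y1,x0:x1],None,fx=k,fy=k,interpolation=cv2.INTER_CUBIC)
for p in [(54,0,30),(50,0,30),(45,0,32)]: print((np.array(proj('scene',cw(*p)))-[x0,y0]+.5)*k)
cv2.imwrite('pics/s3.png',b)
E
```

```text
time_s: 14.0
tcp_pos: [0.5088, -0.3283, 0.1704]
ee_rot: [[-0.031, 1.0, 0.006], [1.0, 0.031, -0.005], [-0.005, 0.006, -1.0]]
force: [-0.0, -1.2, 0.7]
grip_width: 0.0
gripper_force: 0.0
[ -6.81471374  -2.05304336 170.37257839]
lever_end [([306.0, 249.0], 0.58)]
loop_bar []
keeper_seat [([289.0, 232.0], 0.95)]
[282.68173736 252.2941868 ]
[289.5888299  261.46664687]
[298.62086197 267.17661647]
```

View pics/s3.png

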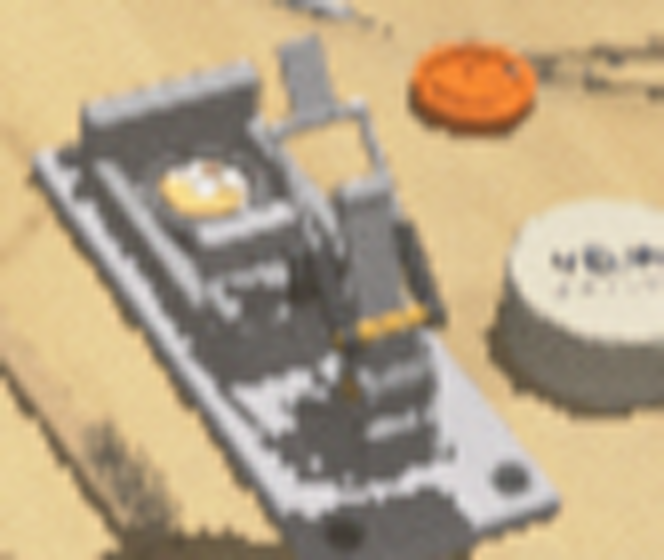

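The loop is tipped past upright, with its bar at crop (320,115) and tab at (305,60), but it isn't down yet. It may be falling slowly, so I'll wait a moment and compare.

```bash
python3 -m crank '[0,0,0,0,0,0,0, 0,0,0,0,0,0,0, 0,0,0,0,0,0,0, 0,0,0,0,0,0,0, 0,0,0,0,0,0,0]'|grep time
python3 - <<'E'
from h import *
im=snapshot('scene')
k=8;x0,y0,x1,y1=262,215,345,285
b=cv2.resize(im[y0:y1,x0:x1],None,fx=k,fy=k,interpolation=cv2.INTER_CUBIC)
for e in [110,90,70,60,50,40,20,0,-17]:
    a=np.radians(e); print(e,[((np.array(proj('scene',cw(r*np.cos(a),0,48+r*np.sin(a))))-[x0,y0]+.5)*k).round() for r in (55,77)])
cv2.imwrite('pics/s4.png',b)
E
```

```text
time_s: 14.7
110 [array([434., 212.]), array([456., 163.])]
90 [array([397., 155.]), array([403.,  82.])]
70 [array([360., 121.]), array([350.,  36.])]
60 [array([342., 114.]), array([325.,  27.])]
50 [array([326., 113.]), array([304.,  27.])]
40 [array([313., 119.]), array([285.,  37.])]
20 [array([293., 148.]), array([258.,  79.])]
0 [array([284., 197.]), array([246., 148.])]
-17 [array([285., 250.]), array([249., 221.])]
```

View pics/s4.png

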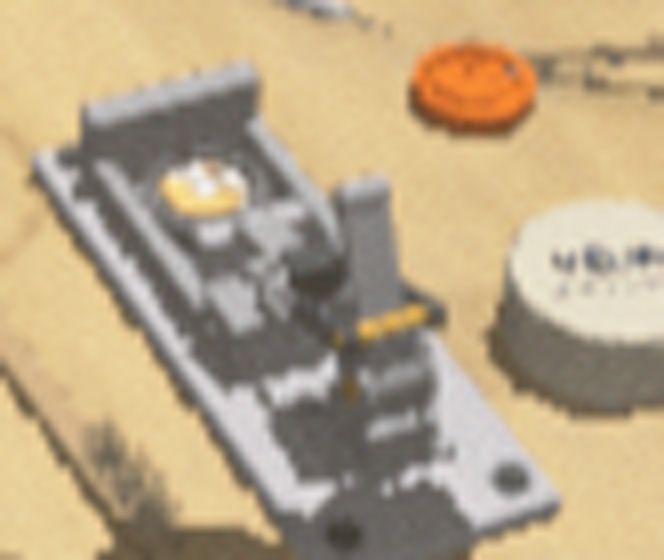

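The loop is down, its tab at about (265,230) as predicted for a hooked bar. Now to the +x side of the handle.

```bash
python3 -m crank '[0,0,0,2.5,-0.2,0,0, 0,0,0,2.3,0,0,0, 0,0,0,0,0,0,0, 0,0,0,0,0,3,0, 0,0,0,0,0,3,0, 0,0,0,0,0,2.5,0, 0,0,0,0,0,1.2,0, 0,0,0,0,0,0,0, 0,0,0,0,0,0,0]'
python3 -c "
from h import *
print(where(),go(35,0,73))"
```

```text
time_s: 15.65
tcp_pos: [0.5041, -0.279, 0.0691]
ee_rot: [[-0.031, 1.0, 0.001], [1.0, 0.031, -0.001], [-0.001, 0.001, -1.0]]
force: [-0.6, 1.0, -0.2]
grip_width: -0.0003
gripper_force: 0.0
[42.67101246  1.08062928 69.10125398] [-0.77  0.11 -0.39]
```

```bash
python3 -m crank '[0,0,0,-0.6,0,-0.3,0, 0,0,0,-0.2,0,0,0, 0,0,0,-0.2,0,0,0, 0,0,0,-0.2,0,0,0]'|grep -E "pos|force"
python3 -m crank '[0,0,0,-0.2,0,0,0, 0,0,0,-0.2,0,0,0]'|grep -E "pos|force"
python3 -c "
from h import *
print(where())"
```

```text
tcp_pos: [0.5041, -0.2907, 0.0718]
force: [-0.5, 2.0, 1.4]
gripper_force: 0.7
tcp_pos: [0.5041, -0.2946, 0.0713]
force: [-0.2, 0.6, 0.1]
gripper_force: 0.6
[27.09980695  1.55021545 71.31543218]
```

```bash
python3 -m crank '[0,0,0,-0.2,0,0,0, 0,0,0,-0.2,0,0,0]'|grep -E "pos|force"
python3 -m crank '[0,0,0,-0.2,0.1,0,0, 0,0,0,-0.2,0,0,0]'|grep -E "pos|force"
```

```text
tcp_pos: [0.5042, -0.2986, 0.0712]
force: [-0.0, 1.4, 0.7]
gripper_force: 0.6
tcp_pos: [0.5054, -0.3026, 0.0712]
force: [-0.8, 0.5, 0.6]
gripper_force: 0.5
```

```bash
python3 -m crank '[0,0,0,-0.2,0,0,0, 0,0,0,-0.2,0,0,0]'|grep -E "pos|force"
python3 -c "
from h import *
print(where())"
```

```text
tcp_pos: [0.5056, -0.3066, 0.0713]
force: [0.7, 0.7, 1.4]
gripper_force: 0.5
[14.99579957  0.45441764 71.28451608]
```

```bash
python3 -m crank '[0,0,0,-0.25,0,0,0, 0,0,0,-0.25,0,0,0]'|grep -E "pos|force"
python3 -m crank '[0,0,0,-0.2,0,0,0, 0,0,0,-0.2,0,0,0]'|grep -E "pos|force"
```

```text
tcp_pos: [0.5057, -0.3116, 0.0713]
force: [0.5, 1.6, 0.6]
gripper_force: 0.4
tcp_pos: [0.5058, -0.3155, 0.0712]
force: [0.3, 1.1, -1.3]
gripper_force: 0.5
```

```bash
python3 -m crank '[0,0,0,-0.2,0,0,0, 0,0,0,-0.2,0,0,0]'|grep -E "pos|force"
python3 -c "
from h import *
print(where())"
```

```text
tcp_pos: [0.5058, -0.3194, 0.0712]
force: [-0.5, 2.2, -0.1]
gripper_force: 0.8
[ 2.24361206  0.63401244 71.15481498]
```

```bash
python3 -m crank '[0,0,0,-0.2,0,0.03,0, 0,0,0,-0.2,0,0.05,0]'|grep -E "pos|force"
python3 -m crank '[0,0,0,-0.2,0,0.05,0, 0,0,0,-0.2,0,0.07,0]'|grep -E "pos|force"
```

```text
tcp_pos: [0.5059, -0.3233, 0.0703]
force: [-0.0, 3.2, -0.8]
gripper_force: 1.1
tcp_pos: [0.506, -0.3273, 0.0691]
force: [-0.1, 3.0, -0.3]
gripper_force: 1.3
```

```bash
python3 -m crank '[0,0,0,-0.2,0,0.08,0, 0,0,0,-0.2,0,0.08,0]'|grep -E "pos|force"
python3 -c "
from h import *
print(where())"
```

```text
tcp_pos: [0.5062, -0.3314, 0.0676]
force: [-0.0, 3.9, -0.1]
gripper_force: 1.4
[-9.77176284  0.5858298  67.56902828]
```

```bash
python3 -m crank '[0,0,0,-0.2,0,0.13,0, 0,0,0,-0.2,0,0.15,0]'|grep -E "pos|force"
python3 -m crank '[0,0,0,-0.2,0,0.18,0, 0,0,0,-0.2,0,0.2,0]'|grep -E "pos|force"
```

```text
tcp_pos: [0.5064, -0.3356, 0.0649]
force: [-0.4, 3.2, 0.3]
gripper_force: 1.5
tcp_pos: [0.5066, -0.3399, 0.0612]
force: [-0.5, 2.3, 1.8]
gripper_force: 1.5
```

```bash
python3 -m crank '[0,0,0,-0.15,0,0.2,0, 0,0,0,-0.15,0,0.2,0]'|grep -E "pos|force"
python3 -c "
from h import *
print(where())"
```

```text
tcp_pos: [0.5068, -0.3432, 0.0573]
force: [-1.2, 0.5, 4.2]
gripper_force: 1.3
[-21.62933267   0.34165479  57.34039248]
```

```bash
python3 -m crank '[0,0,0,-0.13,0,0.2,0, 0,0,0,-0.13,0,0.2,0]'|grep -E "pos|force"
python3 -m crank '[0,0,0,-0.1,0,0.2,0, 0,0,0,-0.1,0,0.2,0]'|grep -E "pos|force"
```

```text
tcp_pos: [0.5069, -0.3455, 0.0531]
force: [0.5, -0.7, 2.2]
gripper_force: 1.0
tcp_pos: [0.5068, -0.3471, 0.0488]
force: [0.7, 0.5, 2.5]
gripper_force: 0.6
```

```bash
python3 -m crank '[0,0,0,-0.05,0,0.2,0, 0,0,0,-0.05,0,0.2,0]'|grep -E "pos|force"
python3 -c "
from h import *
print(where())"
```

```text
tcp_pos: [0.5067, -0.3479, 0.0447]
force: [-0.4, 0.4, 1.4]
gripper_force: 0.3
[-26.29212194   0.66225098  44.69257598]
```

```bash
python3 -m crank '[0,0,0,-0.05,0,0.2,0, 0,0,0,-0.05,0,0.2,0, 0,0,0,0,0,0.15,0]'|grep -E "pos|force"
python3 -m crank '[0,0,0,0,0,0.1,0, 0,0,0,0,0,0.1,0]'|grep -E "pos|force"
```

```text
tcp_pos: [0.5067, -0.3489, 0.0392]
force: [0.4, -0.3, 0.0]
gripper_force: 0.0
tcp_pos: [0.5068, -0.349, 0.0378]
force: [-2.1, 0.9, 8.6]
gripper_force: 4.4
```

```bash
python3 - <<'E'
from h import *
print(where())
im=snapshot('scene')
k=8;x0,y0,x1,y1=262,215,345,285
cv2.imwrite('pics/s5.png',cv2.resize(im[y0:y1,x0:x1],None,fx=k,fy=k,interpolation=cv2.INTER_CUBIC))
E
```

```text
[-27.35518796   0.52859665  37.81659954]
```

View pics/s5.png

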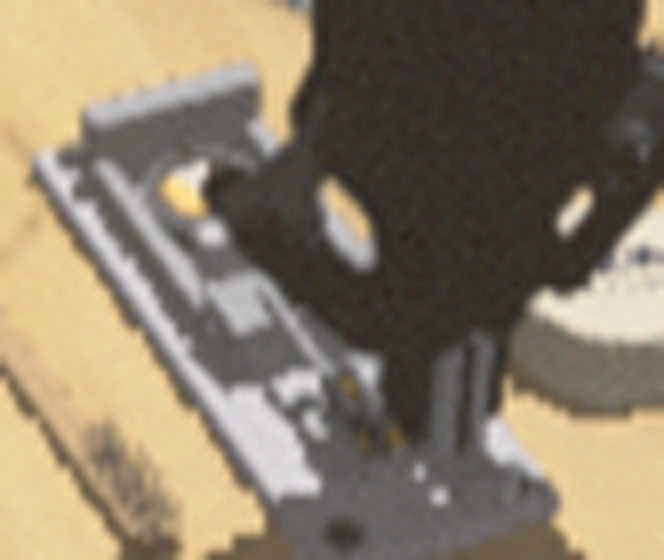

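The force fell to zero as the lever snapped over, then 8.6 N came up on a hard stop at z = 38 mm, which is home height. The picture shows the taut wires running to the keeper at (330,340). I retract and verify.

```bash
python3 -m crank '[0,0,0,0,0,-0.3,0, 0,0,0,0,0,-1,0, 0,0,0,0,0,-3,0, 0,0,0,0,0,-4,0, 0,0,0,-4,0,-3,0, 0,0,0,-4,0,0,0, 0,0,0,-4,0,0,0, 0,0,0,0,0,0,0, 0,0,0,0,0,0,0, 0,0,0,0,0,0,0]'|grep -E "time|force"
python3 - <<'E'
from h import *
im=snapshot('scene')
k=8;x0,y0,x1,y1=262,215,345,285
b=cv2.resize(im[y0:y1,x0:x1],None,fx=k,fy=k,interpolation=cv2.INTER_CUBIC)
for p in [(-49,0,37),(45,0,32)]: print(((np.array(proj('scene',cw(*p)))-[x0,y0]+.5)*k).round())
cv2.imwrite('pics/s6.png',b)
E
```

```text
time_s: 20.8
force: [-0.7, 0.3, 0.7]
gripper_force: 0.0
[478. 488.]
[299. 267.]
```

View pics/s6.png

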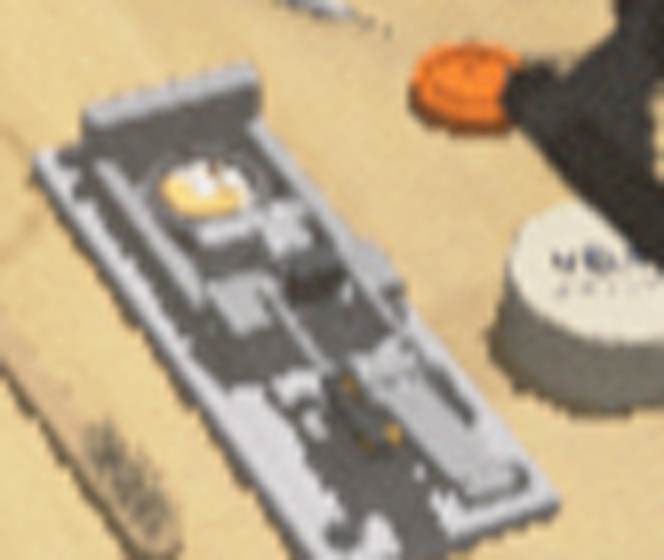

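The lever lies home with its end at (490,485), close to the predicted (478,488). The loop wires run to the keeper at (310,275), the tab shows behind it, and the movement is clamped. Handing in.

```bash
python3 -c "
from h import *
print(sign_off())"
```

```text
the job is handed in; nothing more can be done
None
```

I clamped the movement and handed the job in at about 21 s: jaw nipped, loop hooked, lever snapped home, and it stayed there after I backed off. The highest push I read was about 17 N on the jaw and 9 N on the lever. No verdict came back, and I had no direct reading of the final clamping force.

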